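# Draw the bolt of the boot-care chest and hold its lid open

## Robot

A 6-joint arm with a two-finger parallel gripper is mounted at the origin on the work surface. World frame = base frame: x ahead of the robot, y to its left, z up, the work surface at z = 0. Lengths are in m, angles in rad, forces in N, time in s.
With the tool pointing down it reaches from about 0.325 to 0.775 m from the base axis. Payload 5.5 kg.
Tool frame: the origin (TCP) lies at the very end of the fingers, on their centre line; the grasp point (between the pads) lies 19 mm behind it (env.grip_depth is the z of the grasp point in the tool frame, in m); z points along the fingers, y is the line along which they close (so a half turn about z gives the same grasp; the last joint's range is limited). The gripper opens to 85 mm and grips with 20 to 120 N. Pads are 22 mm wide; open, the fingers measure 114 mm over their backs; the gripper's body (76 mm by 85 mm) begins 54 mm behind the grasp point. The pads swing forward as they close: fully open they stand 13 mm farther back than shut.
Start: joints at [-1.345, 0.091, 1.231, -0, 1.82, -0.057], TCP at [0.167, -0.576, 0.231] pointing down, gripper open.
Joint ranges: [-2.87, 2.87], [-0.86, 2.18], [0.17, 2.46], [-1.51, 4.65], [0.06, 2.69], [-2.65, 2.65]. Speed limits (rad/s): [2.57, 2.57, 3.01, 3.14, 3.14, 3.14].

## Interface

Orientations are given as a rotation vector (axis times angle).
In Python, from cell import read_state, grab_frame, camera_model, order, spotter, env gives the robot as it stands.
- The arm moves only by the shell command python3 -m pendant 'ROWS' [FORCE]. ROWS is JSON, one flat list of numbers, 5 for each row, row after row: the shift along the tool's x, y, z in m, then the turn about the tool's z in rad, then the opening, from 0 (shut) to 1 (fully open). In form: [dx, dy, dz, twist, jaw, dx, dy, dz, twist, jaw, ...]. A call has exactly 8 rows; each row shifts and turns the commanded pose from where the row before left it, along the tool's axes as they then stand; what a row does not reach is not made up. A row lasts 1/12 s, in which the tool goes at most 41.7 mm and 7.16 degrees, less where a joint would pass 70% of its speed; a pose out of reach is approached as far as the arm can. A call with a gripper value outside its range is refused whole. The fingers move at their own pace and stop on an object; FORCE is the grip in N (left out, the last holds). Time passes only in rows, so rows that do not move let the fingers close, or fill a call up. It gives the time, the measured TCP pose, the force, the opening and the grip force at its end, in the units of the state.
- read_state(): the state, without advancing time (a new reading comes with each control period).
- grab_frame(name): name is "scene" or "top"; returns the picture (384x512x3 uint8, blue, green, red); there is no depth.
- camera_model(name): a dict with "mtx" (3x3 intrinsics, pixels), "view" (4x4, takes a point from world to camera coordinates). Camera axes: x right, y up, looking along -z (the intrinsics and any distortion apply to the point x, -y, -z); pixel columns grow to the right and rows downward; lengths in m; the calibration is good to about 2 mm. A picture is of the moment at which its call begins. camera_model takes no time and is no camera call.
- order.finish_job(): hands the job in; it is judged then, once.
Trained networks look in the newest picture that a camera, given by its name, has taken for a name from the list of things; names that differ only in an ending like _2 or _b are one class to them, and where a whole thing is asked for, a point or a joint stands for the part that bears it (a point fixed in the world has none). Each returns a list of dicts, best first, with "score" (0 to 1); they miss things now and then, are a little off and sometimes report something else, mostly with a low value. They report only what shows in the picture. A call takes as long as a camera call.
- spotter.boxes_of(name, camera): "at" ([x, y, z] in m, in world coordinates, good to about 4 mm: the middle of the surface that is visible of it).
- spotter.spot_point(name, camera): "at" ([x, y, z] in m, in world coordinates, good to about 4 mm: a listed point, or the origin of a listed thing).
The state is a dict: "clock": time; "qpos": joint angles; "joint_velocities": joint speeds; "effort": joint torques, N m; "tool_pos": TCP position; "eef_rot": TCP orientation; "contact_force": force on the tool from outside, world axes, zero at the start; "torque": the same for the moment, N m; "width": finger opening in m; "finger_force": force on a finger pad.
Only numpy, scipy, OpenCV 4.12 (cv2) and the standard library are available. Lean on these libraries where they do the work, as an engineer would, in place of code of your own. Each camera call takes 0.05 s, during which the arm holds its last target. There are 200 camera calls.

## Task

The lid of the wooden boot-care chest on the bench is bolted down. Pull the bolt's knob out sideways until it clicks at the end of its travel and leave it out, then raise the lid and hold it open at 50 degrees, give or take a few degrees. The lid falls shut if let go, so finish with the gripper still holding it there, steady, and do not disturb the other things on the bench.

Things in the scene. Friction and masses are not known exactly. Their poses are not given: they have to be found in the camera images.
- chest: The fixed wooden chest: lidded box 200 (x) by 220 (y), walls 110 high; against its -y side a solid wooden deck 80 wide (y -110 to -190), 122 high. Origin: on the bench under the centre of the lidded box; +x points to the hinge side, away from the robot, +y to the side without the bolt, z up. Yaw within 0.25 rad.
- lid (a joint): Angle of the wooden lid, rad: 0 shut, growing as it opens, stop at 1.4. Lid 205 (from hinge to front edge) by 216 by 12 thick, about 0.6 kg, no spring and no stay: it falls shut from any angle. Hinge line along the chest's y. While the bolt is home its rod lies over the lid and locks it (only about 0.01 rad of play).
- lid_hinge (a point): Middle of the lid's hinge line, fixed in the chest at x 100, y 0, z 116 mm of its frame.
- lid_handle (a point): Centre of the lid's handle: round dark steel bar, 12 diameter, 120 long, parallel to the hinge line, 255 from it, in the lid's plane, 50 in front of the lid's front edge (chest frame x -155, y 0, z 116 when shut). Legs 10 wide, 54 either side of the centre, carry it; between them it is clear all round and can turn between gripping fingers. At lid angle a it is 255*sin(a) above the hinge.
- bolt (a joint): Travel of the bolt, m: 0 home (lid locked), 0.030 fully out (end stop; lid free). A sprung detent holds it at either end: pulling over mid travel takes about 6 N, past the middle it snaps on to that end by itself and stays there.
- bolt_knob (a point): Centre of the bolt's steel knob, a short cylinder 30 diameter and 22 long with its axis along the chest's y, on a 12 diameter rod. With the bolt home it lies at chest frame x -60, y -226, z 130 mm: its inner face 25 beyond the deck's side, nothing below it but the bench. It pulls straight out to the chest's -y, by 30.
- boot_brush: Bystander, leave alone: black boot brush lying flat, 200 long (its x), 55 wide, 46 high. Origin: centre of its underside.
- carabiner: Bystander, leave alone: red metal carabiner lying flat, 90 by 53, 9 high. Origin: centre of its underside.
- jar: Bystander, leave alone: clear glass jar with a closed screw lid, 72 diameter, 110 high, standing. Origin: centre of its underside.
- tick_remover: Bystander, leave alone: white plastic tick remover lying flat, 90 by 16, 7 high. Origin: centre of its underside.
- polish_tin: Bystander, leave alone: round flat aluminium polish tin, 72 diameter, 26 high. Origin: centre of its underside.
- torch: Bystander, leave alone: grey and black pocket torch lying flat, 150 long (its x), 36 wide, 28 high. Origin: centre of its underside.

How it is judged:
On the way:
1. the bolt is pulled fully out while the lid is still shut (value of joint bolt above 0.026 m and value of joint lid below 0.1 rad), for 0.2 s.
At the end, for the whole second after the job is handed in: The lid is held between 44 and 56 degrees (50 wanted), moving slower than 0.1 rad/s, pressed by the gripper's fingers with more than 0.5 N; the bolt is still fully out (over 26 of its 30 mm); no other thing on the bench has moved 30 mm or more (value of joint lid between 0.768 and 0.977 rad and velocity of joint lid between -0.1 and 0.1 rad/s and contact force between lid and the fingers above 0.5 N and value of joint bolt above 0.026 m and distance of each of boot_brush, carabiner, jar, tick_remover, polish_tin, torch from where it was at the start of the episode below 0.03 m); the arm keeps its last pose, push and grip.
It fails at once if another thing on the bench is disturbed (moved 30 mm or more) (distance of any of boot_brush, carabiner, jar, tick_remover, polish_tin, torch from where it was at the start of the episode above 0.03 m).
It also fails if it takes over 48 s, if anything falls off the work surface, if the arm or the gripper's body presses on something with over 40 N, if the wrist force passes 120 N, or if a joint passes its speed limit or range.

## Working session

There is one attempt and no reset: what is moved stays moved. The work goes in short steps, Python scripts to look and compute and a shell command to move; the robot and the scene stay as the last step left them, time stands still between calls to the robot, and variables do not carry over. Pictures are saved under pics/ and viewed, at most 10 in all, crops included, and the job is handed in when it is done.

```bash
mkdir -p pics; ls; python3 - <<'E'
from cell import *
import cv2
s=read_state(); print({k:(s[k] if not hasattr(s[k],'round') else s[k]) for k in ('clock','tool_pos','eef_rot','width','contact_force')})
a=grab_frame("scene");b=grab_frame("top")
cv2.imwrite("pics/a.png",a);cv2.imwrite("pics/b.png",b)
for n in ("chest","lid_handle","bolt_knob","lid_hinge"):
  for c in ("scene","top"):
    r=spotter.spot_point(n,c); print(n,c,[(x["at"],x["score"]) for x in r[:2]])
for n in ("boot_brush","carabiner","jar","tick_remover","polish_tin","torch"):
    r=spotter.spot_point(n,"top"); print(n,[(x["at"],x["score"]) for x in r[:1]])
print(env.grip_depth, read_state()["clock"])
E
```

```text
pics
{'clock': 0.0, 'tool_pos': array([ 0.16734118, -0.5758988 ,  0.23013329]), 'eef_rot': array([-3.10832152e+00, -4.42407172e-01,  3.15099680e-04]), 'width': 0.08572642643562305, 'contact_force': array([ 0.1091627 , -0.51506225, -0.01912994])}
chest scene [([0.6182, 0.0459, -0.0009], 0.82)]
chest top [([0.6192, 0.0444, 0.0014], 0.62)]
lid_handle scene [([0.4615, 0.0648, 0.1138], 0.86)]
lid_handle top [([0.4685, 0.0568, 0.1145], 0.76)]
bolt_knob scene [([0.5306, -0.1747, 0.1278], 0.52)]
bolt_knob top [([0.5357, -0.1722, 0.1255], 0.64)]
lid_hinge scene [([0.7163, 0.0377, 0.1131], 0.56), ([0.5315, -0.1736, 0.1257], 0.23)]
lid_hinge top [([0.7165, 0.0388, 0.1136], 0.65)]
boot_brush [([0.4781, 0.2943, 0.0015], 0.8)]
carabiner [([0.3833, 0.1532, 0.0006], 0.68)]
jar [([0.6643, 0.2866, 0.0041], 0.85)]
tick_remover [([0.3571, 0.0244, -0.0042], 0.47)]
polish_tin [([0.6266, -0.2521, -0.0016], 0.97)]
torch []
-0.0187 0.8
```

View pics/a.png

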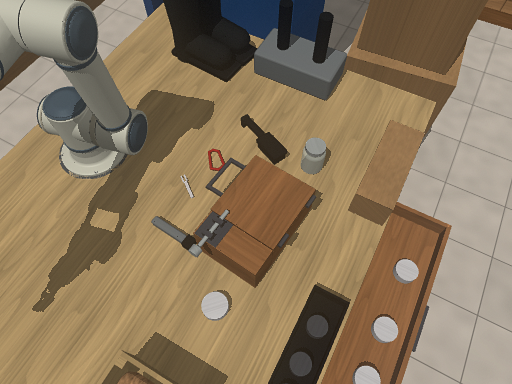

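View pics/b.png

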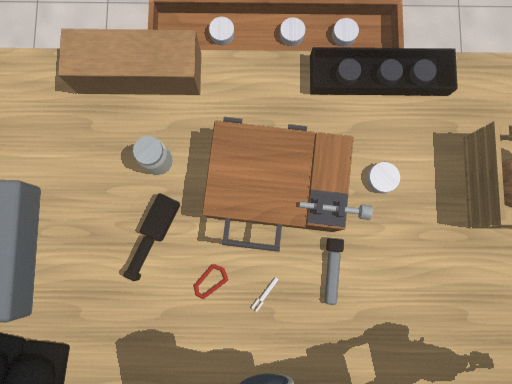

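The two cameras agree. They show the chest turned slightly clockwise, with the knob at top px (366,211) and the handle at (252,243). The tin is at (384,178) and the torch at (333,270), both lower than the fingers will travel. Next I fit the chest pose.

```bash
cat > h.py <<'E'
import numpy as np
from scipy.spatial.transform import Rotation as R
from scipy.optimize import least_squares
from cell import *
M=np.array([[0,0],[0,0],[-.155,0],[-.155,0],[-.06,-.226],[-.06,-.226],[.1,0],[.1,0]])
W=np.array([[.6182,.0459],[.6192,.0444],[.4615,.0648],[.4685,.0568],[.5306,-.1747],[.5357,-.1722],[.7163,.0377],[.7165,.0388]])
def rot(a): return np.array([[np.cos(a),-np.sin(a)],[np.sin(a),np.cos(a)]])
fit=least_squares(lambda p:(M@rot(p[2]).T+p[:2]-W).ravel(),[.62,.045,-.1],loss='soft_l1',f_scale=.004)
O,YAW=fit.x[:2],fit.x[2]
def w(x,y,z): return np.append(O+rot(YAW)@[x,y],z)      # chest -> world
def togo(p):   # grasp-point target (world): tool-frame shift and remaining twist
    s=read_state(); T=R.from_rotvec(s["eef_rot"]).as_matrix()
    g=s["tool_pos"]+T[:,2]*env.grip_depth
    y=np.arctan2(T[1,1],T[0,1]); tw=(y-YAW+np.pi)%(2*np.pi)-np.pi
    print("t",s["clock"],"shift mm",(1e3*T.T@(p-g)).round(1),"twist",round(tw,3),"tilt",T[2].round(3),
      "F",s["contact_force"].round(1),"w",round(s["width"],4),"ff",s["finger_force"],"q",s["qpos"].round(2))
E
python3 - <<'E'
from h import *
print(fit.x,(1e3*fit.fun.reshape(-1,2)).round(1)); print(w(-.06,-.226,.13)); togo(w(-.06,-.226,.2))
E
```

```text
[ 0.61753427  0.04612915 -0.10053688] [[-0.7  0.2]
 [-1.7  1.7]
 [ 1.8 -3.1]
 [-5.2  4.9]
 [ 4.6  2. ]
 [-0.5 -0.5]
 [ 0.7 -1.6]
 [ 0.5 -2.7]]
[ 0.53515417 -0.17270759  0.13      ]
t 0.8 shift mm [ 465.7 -284.8   50. ] twist -1.187 tilt [-0.  0. -1.] F [-0.1 -0.8  1.1] w 0.0854 ff 0.0 q [-1.34  0.09  1.23 -0.    1.82 -0.06]
```

```bash
python3 -m pendant '[0,0,0,-0.12,1, 0,0,0,-0.12,1, 0,0,0,-0.12,1, 0,0,0,-0.12,1, 0,0,0,-0.12,1, 0,0,0,-0.12,1, 0,0,0,-0.12,1, 0,0,0,-0.12,1]' 80; python3 -c "
from h import *
togo(w(-.06,-.226,.2))"
```

```text
clock: 1.47
tool_pos: [0.1674, -0.5762, 0.2313]
eef_rot: [2.549, 1.837, -0.0]
contact_force: [0.9, 0.2, 0.1]
width: 0.0851
finger_force: 0.0
t 1.4667 shift mm [499.1 221.1  50. ] twist -0.221 tilt [-0.  0. -1.] F [0.9 0.2 0.1] w 0.0851 ff 0.0 q [-1.34  0.09  1.23 -0.    1.82 -1.02]
```

```bash
python3 -m pendant '[0,0,0,-0.11,1, 0,0,0,-0.11,1, 0.030,0.022,0,0,1, 0.030,0.022,0,0,1, 0.030,0.022,0,0,1, 0.030,0.022,0,0,1, 0.030,0.022,0,0,1, 0.030,0.022,0,0,1]'; python3 -m pendant '[0.030,0.022,0,0,1, 0.030,0.022,0,0,1, 0.030,0.022,0,0,1, 0.030,0.022,0,0,1, 0.030,0.022,0,0,1, 0.030,0.022,0,0,1, 0,0,0,0,1, 0,0,0,0,1]'; python3 -c "
from h import *
togo(w(-.06,-.226,.2))
for c in ('scene','top'):
  grab_frame(c); print([(x['at'],x['score']) for x in spotter.spot_point('bolt_knob',c)[:2]])"
```

```text
clock: 2.13
tool_pos: [0.3189, -0.41, 0.2315]
eef_rot: [2.338, 2.097, -0.0]
contact_force: [1.3, -0.4, -0.6]
width: 0.0856
finger_force: 0.0
clock: 2.8
tool_pos: [0.4696, -0.2452, 0.2312]
eef_rot: [-2.334, -2.103, 0.0]
contact_force: [-0.6, -0.4, 0.4]
width: 0.0859
finger_force: 0.0
t 2.8 shift mm [78.9 57.6 49.8] twist -0.004 tilt [ 0. -0. -1.] F [-0.6 -0.4  0.4] w 0.0859 ff 0.0 q [-0.55 -0.1   1.42 -0.    1.82 -0.44]
[([0.5316, -0.1718, 0.127], 0.52), ([0.6173, 0.048, -0.0007], 0.18)]
[([0.5325, -0.1735, 0.1262], 0.87)]
```

```bash
python3 -m pendant '[0.026,0.019,0,0,1, 0.026,0.019,0,0,1, 0.026,0.018,0,0,1, 0,0,0.03,0,1, 0,0,0.03,0,1, 0,0,0.03,0,1, 0,0,0.03,0,1, 0,0,0,0,1]'; python3 -c "
from h import *
togo(w(-.06,-.226,.128))
import cv2
a=grab_frame('scene'); cv2.imwrite('pics/c.png',cv2.resize(a[150:310,130:330],(800,640))[:600])"
```

```text
clock: 3.67
tool_pos: [0.5289, -0.1752, 0.1037]
eef_rot: [-2.333, -2.089, 0.008]
contact_force: [-1.3, -0.1, -1.2]
width: 0.0852
finger_force: 0.0
t 3.6667 shift mm [ 3.2  5.7 -5.6] twist -0.01 tilt [ 0.003 -0.011 -1.   ] F [-1.3 -0.1 -1.2] w 0.0852 ff 0.0 q [-0.38 -0.    1.55 -0.    1.6  -0.27]
```

View pics/c.png

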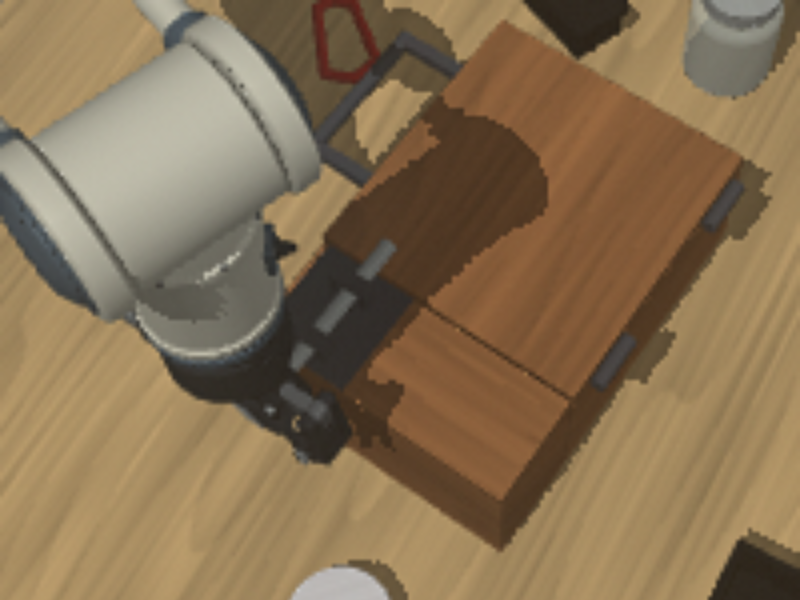

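The open fingers straddle the knob, at crop px (310,410), just outside the deck. I'll shift 3 mm and close.

```bash
python3 -m pendant '[0.001,0.003,0,0,1, 0,0,0,0,1, 0,0,0,0,0.1, 0,0,0,0,0.1, 0,0,0,0,0.1, 0,0,0,0,0.1, 0,0,0,0,0.1, 0,0,0,0,0.1]' 80;  python3 -c "
from h import *
togo(w(-.06,-.226,.128))"
```

```text
clock: 4.38
tool_pos: [0.5331, -0.1743, 0.1127]
eef_rot: [-2.335, -2.095, 0.007]
contact_force: [-14.3, 2.4, 11.4]
width: 0.0279
finger_force: 79.0
t 4.3833 shift mm [1.8 1.7 3.4] twist -0.008 tilt [-0.    -0.006 -1.   ] F [-14.3   2.4  11.4] w 0.0279 ff 78.99751424789429 q [-0.38  0.    1.53 -0.    1.61 -0.27]
```

```bash
python3 -m pendant '[-0.005,0,0,0,0.1, -0.006,0,0,0,0.1, -0.006,0,0,0,0.1, -0.006,0,0,0,0.1, -0.006,0,0,0,0.1, -0.003,0,0,0,0.1, 0,0,0,0,0.1, 0,0,0,0,0.1]';  python3 -c "
from h import *
togo(w(-.06,-.256,.128))"
```

```text
clock: 5.05
tool_pos: [0.5299, -0.2042, 0.1127]
eef_rot: [-2.332, -2.094, 0.002]
contact_force: [-14.0, 10.3, 12.2]
width: 0.0279
finger_force: 79.3
t 5.05 shift mm [2.  2.  3.4] twist -0.007 tilt [ 0.004 -0.006 -1.   ] F [-14.   10.3  12.2] w 0.0279 ff 79.33696031570435 q [-0.43  0.02  1.51  0.    1.61 -0.32]
```

```bash
python3 -m pendant '[0.001,0,0,0,1, 0,0,0,0,1, 0,0,0,0,1, 0,0,0,0,1, 0,0,0,0,1, 0,0,-0.03,0,1, 0,0,-0.04,0,1, 0,0,-0.04,0,1]';  python3 -c "
from h import *
togo(w(-.155,0,.18))
for c in ('scene','top'):
  a=grab_frame(c); print([(x['at'],x['score']) for x in spotter.spot_point('bolt_knob',c)[:2]])
  print([(x['at'],x['score']) for x in spotter.spot_point('lid_handle',c)[:2]])
print(w(-.06,-.256,.13),w(-.155,0,.116))"
```

```text
clock: 5.72
tool_pos: [0.5318, -0.2051, 0.2209]
eef_rot: [-2.336, -2.096, 0.002]
contact_force: [0.7, 0.1, 0.1]
width: 0.0852
finger_force: 0.0
t 5.7167 shift mm [257.8 -96.7  60.2] twist -0.008 tilt [ 0.001 -0.003 -1.   ] F [0.7 0.1 0.1] w 0.0852 ff 0.0 q [-0.43  0.01  1.33 -0.    1.8  -0.32]
[([0.5279, -0.2031, 0.1286], 0.5)]
[([0.4622, 0.0626, 0.1133], 0.87)]
[([0.5345, -0.2025, 0.1272], 0.76), ([0.7163, 0.039, 0.1137], 0.74)]
[([0.467, 0.0615, 0.1115], 0.81)]
[ 0.53214314 -0.2025561   0.13      ] [0.46331696 0.06168613 0.116     ]
```

```bash
python3 -m pendant '[0.032,-0.012,0,0,0.5, 0.032,-0.012,0,0,0.5, 0.032,-0.012,0,0,0.5, 0.032,-0.012,0,0,0.5, 0.032,-0.012,0,0,0.5, 0.032,-0.012,0,0,0.5, 0.032,-0.012,0,0,0.5, 0.032,-0.012,0,0,0.5]'; python3 -m pendant '[0,0,0.015,-0.008,0.5, 0,0,0.015,0,0.5, 0,0,0,0,0.5, 0,0,0,0,0.5, 0,0,0,0,0.5, 0,0,0,0,0.5, 0,0,0,0,0.5, 0,0,0,0,0.5]';  python3 -c "
from h import *
togo(w(-.155,0,.116))
import cv2
a=grab_frame('scene'); cv2.imwrite('pics/d.png',cv2.resize(a[120:270,130:330],(800,600)))"
```

```text
clock: 6.68
tool_pos: [0.4633, 0.0608, 0.2191]
eef_rot: [-2.337, -2.097, 0.004]
contact_force: [-0.0, -0.2, -0.4]
width: 0.0427
finger_force: 0.0
clock: 7.35
tool_pos: [0.465, 0.0592, 0.192]
eef_rot: [2.33, 2.106, 0.001]
contact_force: [-0.8, 0.3, -0.4]
width: 0.0428
finger_force: 0.0
t 7.35 shift mm [ 2.3 -2.  94.7] twist -0.0 tilt [ 0.     0.001 -1.   ] F [-0.8  0.3 -0.4] w 0.0428 ff 0.0 q [ 0.05 -0.27  1.64  0.    1.77  0.15]
```

View pics/d.png

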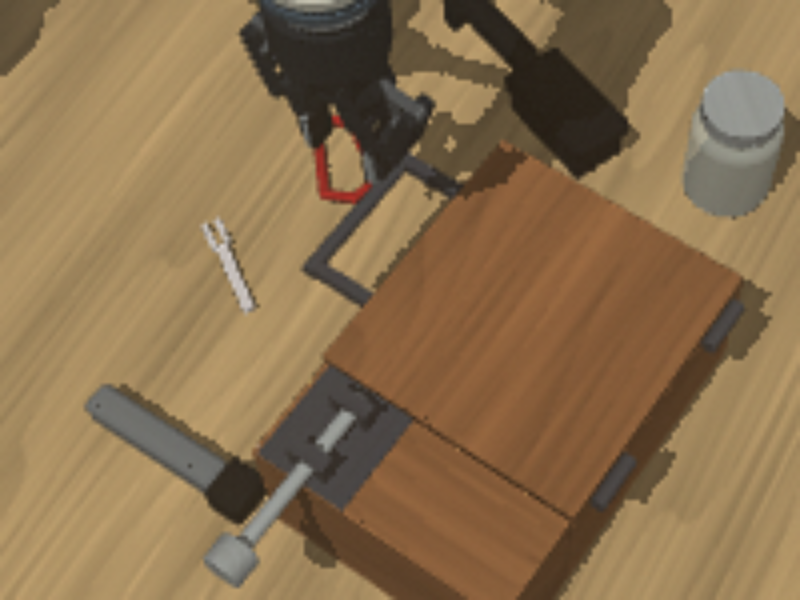

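The bolt is out, with its knob at crop px (232,558) and its rod off the lid. The jaw hangs above the handle bar and is clear of everything. I'll descend and grip.

```bash
python3 -m pendant '[0.002,-0.001,0.03,0,0.5, 0,0,0.03,0,0.5, 0,0,0.02,0,0.5, 0,0,0.014,0,0.5, 0,0,0,0,0.5, 0,0,0,0,0.5, 0,0,0,0,0.5, 0,0,0,0,0.5]';  python3 -c "
from h import *
togo(w(-.155,0,.116))"; python3 -m pendant '[0,0,0,0,0.0, 0,0,0,0,0, 0,0,0,0,0, 0,0,0,0,0, 0,0,0,0,0, 0,0,0,0,0, 0,0,0,0,0, 0,0,0,0,0]' 40;  python3 -c "
from h import *
togo(w(-.155,0,.116))"
```

```text
clock: 8.07
tool_pos: [0.4648, 0.0616, 0.0992]
eef_rot: [2.328, 2.106, 0.004]
contact_force: [0.4, -0.3, -0.0]
width: 0.043
finger_force: 0.0
t 8.0667 shift mm [-0.  -1.5  1.9] twist 0.0 tilt [ 0.     0.003 -1.   ] F [ 0.4 -0.3 -0. ] w 0.043 ff 0.0 q [ 0.06 -0.26  1.79  0.    1.6   0.16]
clock: 8.73
tool_pos: [0.4633, 0.0617, 0.0982]
eef_rot: [-2.329, -2.107, 0.001]
contact_force: [-4.6, -0.6, 5.1]
width: 0.0106
finger_force: 39.2
t 8.7333 shift mm [-0.   0.   0.9] twist 0.001 tilt [ 0.    -0.001 -1.   ] F [-4.6 -0.6  5.1] w 0.0106 ff 39.191502928733826 q [ 0.06 -0.26  1.8   0.    1.6   0.16]
```

```bash
python3 -c "
import numpy as np
a=np.radians(np.linspace(0,50,25));print((255*np.c_[-np.diff(np.cos(a)),-np.diff(np.sin(a))]).round(1).tolist())"
```

```text
[[0.2, -9.3], [0.5, -9.3], [0.8, -9.2], [1.2, -9.2], [1.5, -9.1], [1.8, -9.1], [2.2, -9.0], [2.5, -8.9], [2.8, -8.8], [3.1, -8.7], [3.5, -8.6], [3.8, -8.5], [4.1, -8.3], [4.4, -8.2], [4.7, -8.0], [5.0, -7.8], [5.2, -7.7], [5.5, -7.5], [5.8, -7.3], [6.0, -7.0], [6.3, -6.8], [6.5, -6.6], [6.8, -6.3], [7.0, -6.1]]
```

```bash
python3 -m pendant '[0,0.0002,-0.0093,0,0, 0,0.0005,-0.0093,0,0, 0,0.0008,-0.0092,0,0, 0,0.0012,-0.0092,0,0, 0,0.0015,-0.0091,0,0, 0,0.0018,-0.0091,0,0, 0,0.0022,-0.009,0,0, 0,0.0025,-0.0089,0,0]'; python3 -c "
from h import *
a=np.radians(50/3);togo(w(.1-.255*np.cos(a),0,.116+.255*np.sin(a)))"
```

```text
clock: 9.4
tool_pos: [0.4734, 0.0606, 0.1713]
eef_rot: [-2.328, -2.106, 0.004]
contact_force: [-6.2, 0.8, -2.2]
width: 0.0104
finger_force: 39.0
t 9.4 shift mm [0.1 0.5 0.9] twist 0.001 tilt [-0.    -0.003 -1.   ] F [-6.2  0.8 -2.2] w 0.0104 ff 38.98677349090576 q [ 0.06 -0.24  1.65  0.    1.73  0.16]
```

Tracking well, with small forces and the lid coming up.

```bash
python3 -m pendant '[0,0.0028,-0.0088,0,0, 0,0.0031,-0.0087,0,0, 0,0.0035,-0.0086,0,0, 0,0.0038,-0.0085,0,0, 0,0.0041,-0.0083,0,0, 0,0.0044,-0.0082,0,0, 0,0.0047,-0.008,0,0, 0,0.005,-0.0078,0,0]'; python3 -m pendant '[0,0.0052,-0.0077,0,0, 0,0.0055,-0.0075,0,0, 0,0.0058,-0.0073,0,0, 0,0.006,-0.007,0,0, 0,0.0063,-0.0068,0,0, 0,0.0065,-0.0066,0,0, 0,0.0068,-0.0063,0,0, 0,0.007,-0.0061,0,0]'; python3 -m pendant '[0,0,0,0,0, 0,0,0,0,0, 0,0,0,0,0, 0,0,0,0,0, 0,0,0,0,0, 0,0,0,0,0, 0,0,0,0,0, 0,0,0,0,0]'; python3 -c "
from h import *
a=np.radians(50);togo(w(.1-.255*np.cos(a),0,.116+.255*np.sin(a)))
import cv2
for c in ('scene','top'):
  f=grab_frame(c)
  print([(x['at'],x['score']) for x in spotter.spot_point('lid_handle',c)[:2]],[(x['at'],x['score']) for x in spotter.spot_point('bolt_knob',c)[:1]])
  if c=='scene': cv2.imwrite('pics/e.png',cv2.resize(f[90:290,110:370],(780,600)))"
```

```text
clock: 10.07
tool_pos: [0.5038, 0.0573, 0.2397]
eef_rot: [-2.328, -2.106, 0.005]
contact_force: [-13.2, 0.3, 4.5]
width: 0.0106
finger_force: 38.9
clock: 10.73
tool_pos: [0.5529, 0.052, 0.2975]
eef_rot: [2.33, 2.106, -0.0]
contact_force: [-14.6, -2.4, 12.4]
width: 0.0107
finger_force: 39.1
clock: 11.4
tool_pos: [0.553, 0.052, 0.2976]
eef_rot: [2.329, 2.106, 0.001]
contact_force: [-13.3, -1.4, 12.0]
width: 0.0101
finger_force: 40.4
t 11.4 shift mm [0.7 0.9 5. ] twist -0.0 tilt [-0.001  0.002 -1.   ] F [-13.3  -1.4  12. ] w 0.0101 ff 40.39046108722687 q [ 0.03 -0.01  1.21 -0.    1.93  0.13]
[([0.5536, 0.0588, 0.3082], 0.74)] [([0.5236, -0.2052, 0.1273], 0.7)]
[] [([0.5326, -0.2035, 0.1234], 0.83)]
```

View pics/e.png

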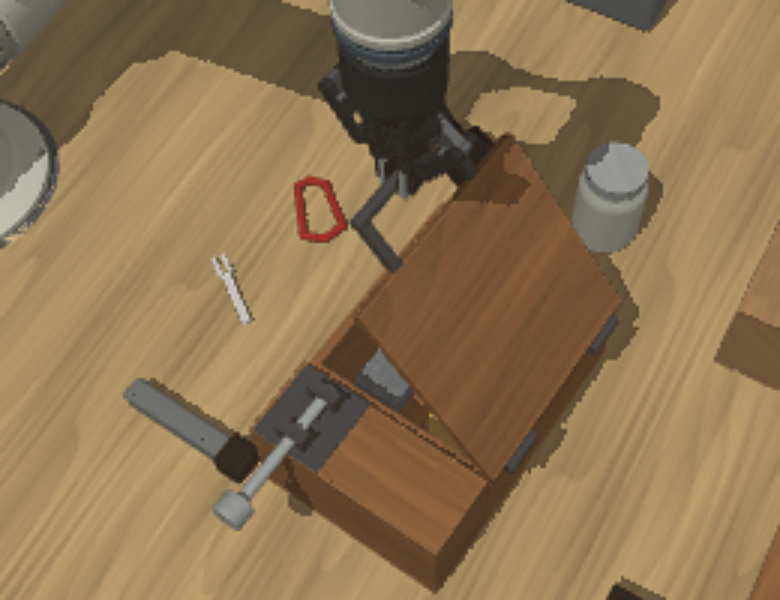

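The lid stands open with the handle held between the fingers at crop px (400,185). The bolt is still out, with its knob at (233,510). The handle's position gives a lid angle of about 50° (48.8 to 51.7 depending on the measurement), and it's steady.

```bash
python3 -c "
from cell import *
print(order.finish_job())"
```

```text
the job is handed in; nothing more can be done
None
```

The job is handed in: the bolt is fully out, the gripper is holding the lid steady at about 50° (measured 49–52°), and I saw nothing else on the bench move in the last picture, though I didn't re-measure the other things; the judge returned no verdict.

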